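# Swing down the over-bench locker's hatch with the hook pole

### The job

Take the hook pole from its rest, put its hook through the eye of the closed hatch on the over-bench locker, pull the hatch off its catch and swing it down with the hook, gently and without forcing it, until it lies on its stops and carries its own weight: never let it drop. Then unhook and lay the pole back in both saddles of its rest. Touch the locker and its hatch with the pole only, and leave everything else on the bench where it is.

Things in the scene. Friction and masses are not known exactly. Their poses are not given: they have to be found in the camera images.
- pole: Hook pole, 0.2 kg, level in its rest. Origin: middle of its flat-sided rubber grip, 18 mm wide (x), 110 mm long (y), 40 mm high (z), near the balance point; hold it there. Behind (+y) a 18 mm tube to y = 172 mm; ahead a 10 mm round steel shaft to y = -120 mm, where it bends square into a straight round-ended pin, 7 mm thick, which points to the pole's +x and ends 31 mm from the shaft's axis.
- hook (a point): Middle of the hook's pin, on the pin's axis, 14 mm from the shaft's axis (pole frame: 14, -120, 0 mm). Axes as the pole's.
- rest: Rest for the pole, fixed to the bench: a plate 70 by 220 mm with two grey saddles 12 mm thick, U-shaped, open upward, 24 mm wide with flared lips. Origin on the bench. Front saddle at y = -45 mm of its frame, under the grip: floor 50, lips 72 mm above the bench. Rear one at y = +130 mm, under the tube: floor 61, lips 83 mm. At the start the pole lies in both, its axes along the rest's.
- saddle (a point): Where the pole's origin is when the pole lies in the rest: 70 mm above the bench. Axes as the rest's.
- locker: Over-bench locker, fixed: a white case 400 mm wide (x), 220 mm deep, from 185 to 350 mm above the bench, on four legs. Origin on the bench under the middle of its front; +y points straight out of the front towards the free bench, +x along the front. The hatch closes its front.
- hatch (a joint): Hatch angle, rad: 0 closed (upright), grows as the upper edge swings out and down. Grey panel 366 by 140 by 12 mm, about 0.5 kg, hinged along its lower edge. A spring ball catch lets go at a pull on the eye of 4 to 8 N; then it falls open by its own weight, nearly without friction, unless held back. Two stop pins on arc bars end its swing, set by hand anywhere from 0.95 to 1.45 rad: feel for them.
- hinge (a point): Middle of the hatch's hinge line, 200 mm above the bench, 7 mm in front of the locker's case. Axes as the locker's; the hinge line is along x.
- eye (a point): Centre of the eye, a steel ring on the hatch's outer face; closed: 34 mm in front of and 115 mm above the hinge line, 25 mm below the panel's upper edge. The 11 mm hole looks along the locker's x: the pin enters sideways from the -x side and turns in it, so the pole may stay level. Wire 5 mm, ring 21 mm over all. Its screw takes 12 N at most. Held here near the stops the hatch weighs 2 to 4 N.
- beaker: Bystander: a clear glass beaker, 72 mm wide, 95 mm tall. Origin at the middle of its underside.
- cap: Bystander: a small blue screw cap, 34 mm wide, 14 mm tall. Origin at the middle of its underside.
- collar: Bystander: a small yellow plastic ring, 44 mm wide, 12 mm tall. Origin at the middle of its underside.
- tube_rack: Bystander: a white rack, 90 by 200 mm, 119 mm tall with its capped tubes. Origin at the middle of its underside.
- pipette: Bystander: a white micropipette lying flat, about 245 mm long, 30 mm high. Origin at the middle of its underside.
- reagent: Bystander: an amber glass jar with a blue cap, 70 mm wide, 130 mm tall. Origin at the middle of its underside.

How it is judged:
By the outcome, as a careful person would: the job done as asked, in the order asked, and still so for the second after the job is handed in, with the robot touching nothing.
It also fails if it takes over 72 s, if anything falls off the work surface, if the arm or the gripper's body presses on something with over 40 N, if the wrist force passes 120 N, or if a joint passes its speed limit or range.

### The arm

A 6-joint arm with a two-finger parallel gripper is mounted at the origin on the work surface. World frame = base frame: x ahead of the robot, y to its left, z up, the work surface at z = 0. Lengths are in mm, angles in rad, forces in N, time in s.
With the tool pointing down it reaches from about 275 to 1000 mm from the base axis. Payload 8.4 kg.
Tool frame: the origin (TCP) lies midway between the tips of the shut fingers; the grasp point (between the pads) lies 19 mm behind it; z points along the fingers, y is the line along which they close (so a half turn about z gives the same grasp; the last joint's range is limited). The gripper opens to 85 mm and grips with 20 to 120 N. Pads are 22 mm wide; open, the fingers measure 114 mm over their backs; the gripper's body (76 mm by 85 mm) begins 54 mm behind the grasp point. The pads swing forward as they close: fully open they stand 13 mm farther back than shut.
Start: joints at [-1.29, 0.353, 1.633, -0, 1.155, -0.002], TCP at [174.402, -600.176, 204.681] pointing down, gripper open.
Joint ranges: [-2.63, 2.63], [-0.92, 2.1], [0.06, 2.66], [-1.3, 4.44], [0, 2.69], [-3.02, 3.02]. Speed limits (rad/s): [2.22, 2.22, 2.79, 3.14, 3.14, 3.14].

### API

Orientations are given as [roll, pitch, yaw] about the fixed x, y, z axes, in that order (R = Rz(yaw) Ry(pitch) Rx(roll)).
In Python, from rig import r gives the robot as it stands.
- The arm moves only by the shell command python3 -m inch 'ROWS' [OPENING] [FORCE]. ROWS is JSON, a list that holds one entry, the list of rows, each a list of 6 numbers: the shift along the tool's x, y, z scaled (see below), then the turn, a rotation vector about the tool's x, y, z scaled (see below). In form: [[[tx, ty, tz, wx, wy, wz], ...]]. A call has 1 to 8 rows; each row is the pose to reach, as a shift and turn from the pose commanded when the call began, along the tool's axes at that moment, turning the shorter way round; what a row does not reach only later rows make up. The controller multiplies each number of a shift by 20 cm and each number of a turn by pi rad. A row lasts 1/12 s, in which the tool goes at most 41.7 mm and 7.16 degrees, less where a joint would pass 70% of its speed; a pose out of reach is approached as far as the arm can. A call with a number of a shift or a turn outside -1 to 1 is refused whole. A call with a gripper value outside its range is refused whole. OPENING is the gripper's target within -1 to 1 (fully open at 1, half-way at 0, shut at -1), set as the call begins (- or left out, the last holds). The fingers move at their own pace and stop on an object; FORCE is the grip in N (left out, the last holds). Time passes only in rows, so rows that repeat a pose let the fingers close. It gives the time, the measured TCP pose, the force, the opening and the grip force at its end, in the units of the state.
- r.sense(): the state, without advancing time (a new reading comes with each control period).
- r.grab_frame(name): name is "side" or "top"; returns the picture (480x640x3 uint8, red, green, blue); there is no depth.
- r.camera_info(name): a dict with "K" (3x3 intrinsics, pixels), "distortion" ([k1, k2, p1, p2, k3] as OpenCV has them; the pictures are not rectified), "rvec" (rotation vector, rad) and "tvec" (3), from world to camera coordinates, as OpenCV has them. Camera axes: x right, y down, z forward; pixel columns grow to the right and rows downward; lengths in mm; the calibration is good to about 2 mm. A picture is of the moment at which its call begins. camera_info takes no time and is no camera call.
- r.sign_off(): hands the job in; it is judged then, once.
The state is a dict: "clock": time; "qpos": joint angles; "qvel": joint speeds; "joint_efforts": joint torques, N m; "eef_pos": TCP position; "tcp_rot": TCP orientation; "contact_force": force on the tool from outside, world axes, zero at the start; "wrist_torque": the same for the moment, N m; "opening": opening from 0.0 (shut) to 1.0 (fully open); "grasp_force": force on a finger pad.
Only numpy, scipy, OpenCV 4.12 (cv2) and the standard library are available. Lean on these libraries where they do the work, as an engineer would, in place of code of your own. Each camera call takes 0.05 s, during which the arm holds its last target. There are 200 camera calls.

## Working session

There is one attempt and no reset: what is moved stays moved. The work goes in short steps, Python scripts to look and compute and a shell command to move; the robot and the scene stay as the last step left them, time stands still between calls to the robot, and variables do not carry over. Pictures are saved under pics/ and viewed, at most 10 in all, crops included, and the job is handed in when it is done.

```bash
ls; mkdir -p pics
python3 - <<'E'
from rig import r
import cv2
print(r.sense())
for n in("side","top"):
    print(n,r.camera_info(n))
    cv2.imwrite(f"pics/{n}0.png",r.grab_frame(n)[:,:,::-1])
E
```

```text
pics
{'clock': 0.0, 'qpos': array([-1.29039055e+00,  3.53669995e-01,  1.63414428e+00, -1.33990766e-05,
        1.15517846e+00, -2.39402253e-03]), 'qvel': array([-8.30540271e-05, -2.53949205e-04, -1.05023066e-03,  3.31247659e-05,
       -2.41419594e-03,  1.63243734e-03]), 'joint_efforts': array([-4.85191660e-03, -6.05256557e+01, -3.42064083e+01, -4.47228012e-04,
        9.34349519e-03, -8.51683831e-05]), 'eef_pos': array([ 174.26046318, -599.68048519,  203.94371471]), 'tcp_rot': array([-3.14019255e+00,  8.89892932e-06,  2.82805228e-01]), 'contact_force': array([ 0.37968806, -0.23742652,  0.28116915]), 'wrist_torque': array([ 0.01563142, -0.05603893, -0.02975415]), 'grasp_force': 0.0, 'opening': 0.9973896653996354}
side {'K': array([[572.62465865,   0.        , 327.20565816],
       [  0.        , 572.62465865, 240.45727388],
       [  0.        ,   0.        ,   1.        ]]), 'distortion': array([-0.05384407,  0.        ,  0.        ,  0.        ,  0.        ]), 'rvec': array([ 2.02630016,  1.5672164 , -0.56682333]), 'tvec': array([-180.36013754, -258.49137298, 1513.6252424 ])}
top {'K': array([[624.98875319,   0.        , 316.41184668],
       [  0.        , 624.98875319, 236.89915826],
       [  0.        ,   0.        ,   1.        ]]), 'distortion': array([-0.09481942,  0.        ,  0.        ,  0.        ,  0.        ]), 'rvec': array([ 2.17867295, -2.14980461,  0.10594488]), 'tvec': array([  34.61868775,  545.99890463, 1631.64557819])}
```

View pics/side0.png

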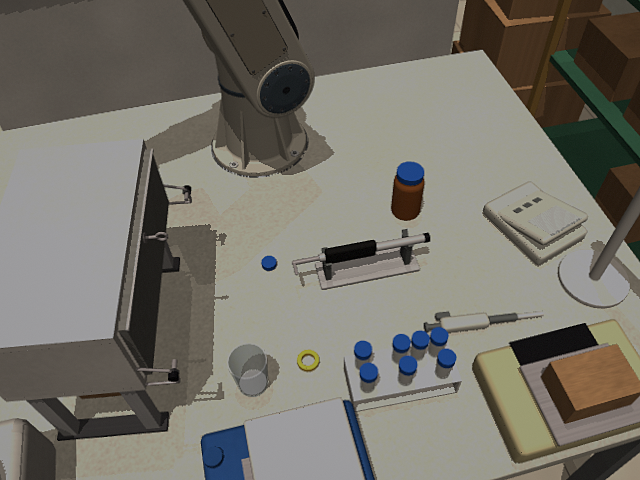

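View pics/top0.png

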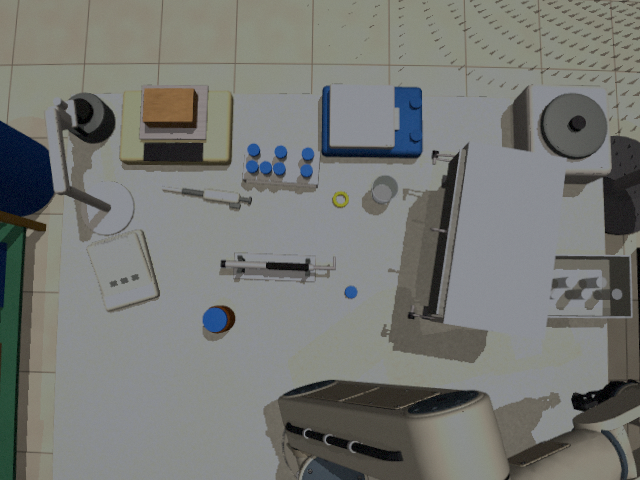

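Side view: pole lying in its rest, grip at about (350,251), hook pin near (297,265), eye near (157,237). Top view: grip at (288,267), hook at (333,263), eye near (440,231). The pole's hook points to world -y and its pin to +x. I'll enlarge the key areas.

```bash
cat > h.py <<'E'
import cv2,numpy as np
from rig import r
def cam(n):
    c=r.camera_info(n);return c["K"],c["distortion"],cv2.Rodrigues(c["rvec"])[0],c["tvec"]
def ray(n,p):
    K,d,R,t=cam(n);u=cv2.undistortPoints(np.array([[p]],float),K,d)[0,0]
    return -R.T@t,R.T@np.r_[u,1]
def plane(n,p,z):
    o,d=ray(n,p);return o+d*(z-o[2])/d[2]
def tri(ps,pt):
    o1,d1=ray("side",ps);o2,d2=ray("top",pt)
    s=np.linalg.lstsq(np.c_[d1,-d2],o2-o1,rcond=None)[0];a=o1+s[0]*d1;b=o2+s[1]*d2
    return (a+b)/2,np.linalg.norm(a-b)
def proj(n,P):
    K,d,R,t=cam(n);return cv2.projectPoints(np.array(P,float).reshape(-1,3),cv2.Rodrigues(R)[0],t,K,d)[0][:,0]
def shot(n,f=1):return np.mean([r.grab_frame(n)[:,:,::-1].astype(float) for _ in range(f)],0).astype(np.uint8)
def crop(im,x,y,w,h,s):
    c=cv2.resize(im[y:y+h,x:x+w],None,fx=s,fy=s,interpolation=cv2.INTER_CUBIC)
    for i in range(0,w,10):
        cv2.line(c,(i*s,0),(i*s,6 if i%50 else 14),(0,0,255),1)
        if (x+i)%20==0:cv2.putText(c,str(x+i),(i*s,16),0,.35,(0,0,255))
    for j in range(0,h,10):
        cv2.line(c,(0,j*s),(6,j*s),(0,0,255),1)
        if (y+j)%20==0:cv2.putText(c,str(y+j),(8,j*s+4),0,.35,(0,0,255))
    return c
E
python3 - <<'E'
import cv2,numpy as np
from h import *
s=cv2.imread("pics/side0.png");t=cv2.imread("pics/top0.png")
A=crop(s,285,220,160,80,5)[:300,:800]
m=np.vstack([np.hstack([crop(s,290,225,100,75,4),crop(t,215,235,100,75,4)]),np.hstack([crop(s,130,205,80,60,5),crop(t,400,200,80,60,5)])])
cv2.imwrite("pics/m0.png",m)
for n,im,b in(("side",s,(290,225,150,70)),("top",t,(215,245,125,45))):
    x,y,w,h=b;g=im[y:y+h,x:x+w].max(2)
    k,l,st,c=cv2.connectedComponentsWithStats((g<45).astype(np.uint8))
    for i in range(1,k):
        if st[i,4]>60:
            pts=np.argwhere(l==i)[:,::-1].astype(np.float32)+[x,y]
            print(n,st[i]+[x,y,0,0,0],c[i]+[x,y],cv2.minAreaRect(pts.astype(np.float32)))
E
```

```text
side [320 240  57  40 894] [347.34004474 253.74272931] ((346.4872131347656, 253.143310546875), (28.65131950378418, 60.734413146972656), 61.38954162597656)
side [400 245  12  20 162] [405.59259259 253.54938272] ((405.5, 254.5), (19.0, 11.0), 90.0)
top [266 263  42   9 273] [287.13186813 266.25641026] ((286.5, 267.0), (8.0, 41.0), 90.0)
```

View pics/m0.png

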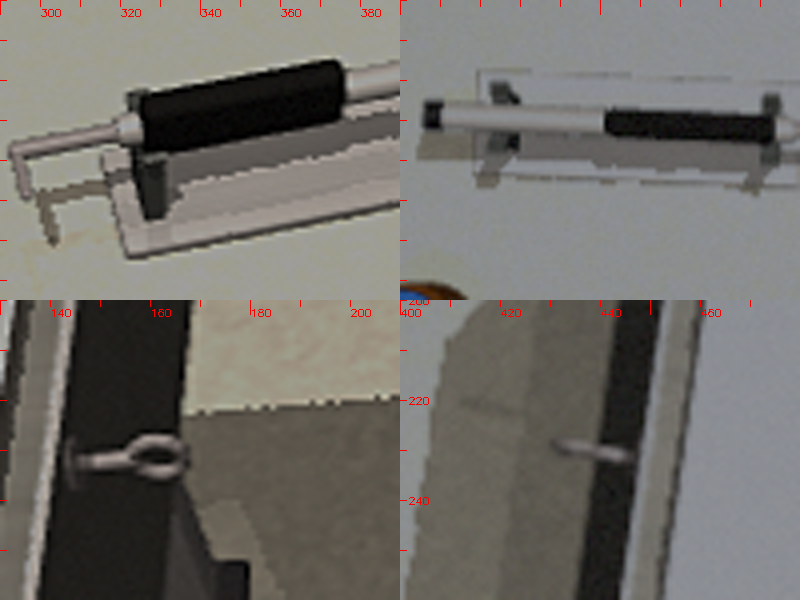

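Montage: side – shaft bend near (293.2,262), pin end (296.3,274), grip corners (325,248)/(376,240) top; top – tube end (221,264), grip ends x 266–308. Eye ring centre: side (161.4,236.2), top about (435.4,229.6).

Run:
```python
from h import *
s=cv2.imread("pics/side0.png");t=cv2.imread("pics/top0.png")
E_=tri((161.4,236.2),(435.4,229.6));print("eye",E_)
print("grip c",tri((350.5,251.2),(287,267)))
for z in(60,70,80):print(z,plane("side",(293.2,262),z),plane("top",(287,267),z))
# locker top front edge: bright case top corners rays; hatch dark strip direction at z~340
for p in((467,147),(444,321)):print("case corner",plane("top",p,350))
m=np.vstack([np.hstack([crop(t,305,240,50,37,8)[:296],crop(s,390,215,50,37,8)[:296]]),np.hstack([crop(t,430,130,80,60,5)[:296],crop(t,400,280,80,60,5)[:296]])])
cv2.imwrite("pics/m1.png",m)
```

```text
eye (array([ 534.91843642, -220.12053017,  315.24505638]), np.float64(4.195307985078899))
grip c (array([462.44270298, 118.12964215,  71.11749877]), np.float64(3.7247168526851007))
60 [451.11485573  -0.47039161  60.        ] [462.67123412 116.90741756  60.        ]
70 [458.49926622  -1.41615668  70.        ] [462.11103755 116.36601456  70.        ]
80 [465.88367671  -2.36192176  80.        ] [461.55084098 115.82461156  80.        ]
case corner [ 713.60469122 -287.06170883  350.        ]
case corner [ 336.04011946 -233.39580318  350.        ]
```

View pics/m1.png

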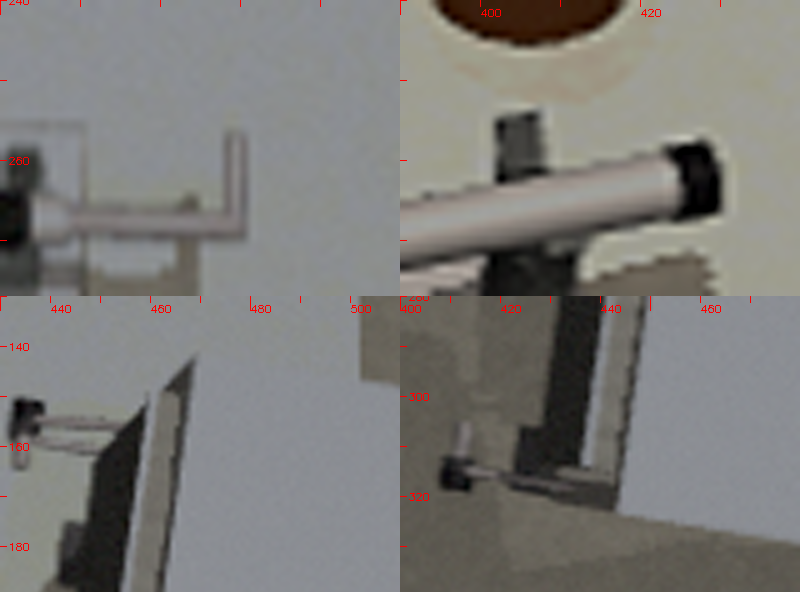

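Shaft bend in top at (334.4,267.5), tube end (221,263.8); case front corners (469,142.4) and (443,323).

Run:
```python
from h import *
a=plane("top",(334.4,267.5),70);b=plane("top",(221,263.8),70);print("bend",a,"rear",b,np.linalg.norm(b-a))
d=b-a;print("pole yaw(+y dir)",np.arctan2(-d[0],d[1]),"origin",a+d*(120/292))
print(tri((293.2,262),(334.4,267.5)),tri((430.5,237.8),(221,263.8)),"pin tip",tri((296.3,274),(334.5,257)))
c1=plane("top",(469,142.4),350);c2=plane("top",(443,323),350);d=c1-c2;print(c1,c2,np.linalg.norm(d),"locker yaw",np.arctan2(d[1],d[0]))
m=(c1+c2)/2;y=np.arctan2(d[1],d[0]);print("eye pred",m+41*np.array([-np.sin(y),np.cos(y),0]))
print("eye top at 315",plane("top",(435.4,229.6),315),"side at 315",plane("side",(161.4,236.2),315))
q=r.sense();print(q["eef_pos"],q["tcp_rot"])
```

```text
bend [462.45848931  -5.86172662  70.        ] rear [467.96368148 287.46626308  70.        ] 293.3796459931646
pole yaw(+y dir) -0.01876583929802546 origin [464.72089705 114.68402257  70.        ]
(array([462.4134532 ,  -3.84497834,  75.70138175]), np.float64(3.824746195750396)) (array([469.17463098, 291.25729389,  67.99659404]), np.float64(7.170566210460252)) pin tip (array([489.84191961,  -3.77870939,  70.63222147]), np.float64(4.1088940270355145))
[ 724.01512517 -291.67395722  350.        ] [ 331.80542389 -231.25311415  350.        ] 396.8363996112226 locker yaw -0.15285079284281794
eye pred [ 534.15278295 -220.9415529   350.        ]
eye top at 315 [ 534.98475374 -222.29862629  315.        ] side at 315 [ 535.04557423 -218.03327578  315.        ]
[ 174.26004628 -599.7131547   204.01929713] [-3.14031169e+00  6.13162533e-06  2.82787197e-01]
```

```bash
cat >> h.py <<'E'
from scipy.spatial.transform import Rotation as Ro
def row(p,yaw,roll=np.pi,pitch=0):
    q=r.sense();R=Ro.from_euler("xyz",q["tcp_rot"]);d=R.inv().apply(np.array(p)-q["eef_pos"])
    w=(R.inv()*Ro.from_euler("xyz",[roll,pitch,yaw])).as_rotvec()
    print("t",q["clock"],"pos",q["eef_pos"].round(1),"rot",q["tcp_rot"].round(3),"F",q["contact_force"].round(2),"M",q["wrist_torque"].round(2))
    print("row",np.r_[d/200,w/np.pi].round(4),"rows needed",np.linalg.norm(d)/41.7,np.degrees(np.linalg.norm(w))/7.16)
E
python3 -m inch '[[[0,0,-1,0,0,-0.3],[0,0,-1,0,0,-0.3],[0,0,-1,0,0,-0.3],[0,0,-1,0,0,-0.3],[0,0,-1,0,0,-0.3],[0,0,-1,0,0,-0.3],[0,0,-1,0,0,-0.3],[0,0,-1,0,0,-0.3]]]' 1
python3 - <<'E'
from h import *
row((465,116,450),1.552)
E
```

```text
clock: 0.77
eef_pos: [174.4, -600.2, 405.2]
tcp_rot: [3.141, 0.001, 1.232]
contact_force: [0.2, 0.3, -0.8]
opening: 1.0
grasp_force: 0.0
t 0.7667 pos [ 174.4 -600.2  405.2] rot [3.141e+00 1.000e-03 1.232e+00] F [ 0.2   0.28 -0.79] M [ 0.03  0.08 -0.01]
row [ 3.8602e+00  1.8100e-01 -2.2630e-01  1.0000e-04  2.0000e-04 -1.0180e-01] rows needed 18.566330863381296 2.559353110445125
```

```bash
python3 -m inch '[[[0.96,0.045,-0.22,0,0,-0.1018],[0.96,0.045,-0.22,0,0,-0.1018],[0.96,0.045,-0.22,0,0,-0.1018],[0.96,0.045,-0.22,0,0,-0.1018],[0.96,0.045,-0.22,0,0,-0.1018]]]' 
python3 -m inch '[[[0.9,0.345,0,0,0,0],[0.9,0.345,0,0,0,0],[0.9,0.345,0,0,0,0],[0.9,0.345,0,0,0,0],[0.9,0.345,0,0,0,0]]]' 
python3 -m inch '[[[0.9,0.345,0,0,0,0],[0.9,0.345,0,0,0,0],[0.9,0.345,0,0,0,0],[0.9,0.345,0,0,0,0],[0.9,0.345,0,0,0,0]]]'
python3 - <<'E'
from h import *
row((464.7,116,250),1.552)
E
```

```text
clock: 1.18
eef_pos: [248.4, -419.9, 449.3]
tcp_rot: [3.141, -0.0, 1.546]
contact_force: [0.5, -1.2, 0.8]
opening: 0.999
grasp_force: 0.0
clock: 1.6
eef_pos: [321.9, -241.3, 448.7]
tcp_rot: [3.141, -0.001, 1.546]
contact_force: [0.0, -0.1, -0.1]
opening: 1.0
grasp_force: 0.0
clock: 2.02
eef_pos: [395.5, -63.0, 448.6]
tcp_rot: [3.141, -0.001, 1.546]
contact_force: [0.3, -0.8, -0.7]
opening: 1.001
grasp_force: 0.0
t 2.0167 pos [395.5 -63.  448.6] rot [ 3.141e+00 -1.000e-03  1.546e+00] F [ 0.34 -0.84 -0.74] M [-0.09 -0.02  0.03]
row [ 9.023e-01  3.236e-01  9.939e-01  1.000e-04 -3.000e-04 -1.800e-03] rows needed 6.622968371340464 0.04527207850905252
```

```bash
python3 -m inch '[[[0.902,0.32,0.98,0,0,-0.0018],[0.902,0.32,0.98,0,0,-0.0018],[0.902,0.32,0.98,0,0,-0.0018],[0.902,0.32,0.98,0,0,-0.0018],[0.902,0.32,0.98,0,0,-0.0018],[0.902,0.32,0.98,0,0,-0.0018],[0.902,0.32,0.98,0,0,-0.0018],[0.902,0.32,0.98,0,0,-0.0018]]]'
python3 - <<'E'
from h import *
row((464,116,53),1.552)
cv2.imwrite("pics/a_side.png",shot("side"))
E
```

```text
clock: 2.68
eef_pos: [462.1, 114.5, 248.5]
tcp_rot: [-3.135, 0.001, 1.553]
contact_force: [-1.4, -1.0, 0.1]
opening: 0.999
grasp_force: 0.0
t 2.6833 pos [462.1 114.5 248.5] rot [-3.135e+00  1.000e-03  1.553e+00] F [-1.37 -1.03  0.08] M [0.01 0.05 0.03]
row [ 8.400e-03  1.570e-02  9.773e-01 -2.000e-03  3.000e-04  3.000e-04] rows needed 4.688220285646497 0.05145200560761388
```

View pics/a_side.png

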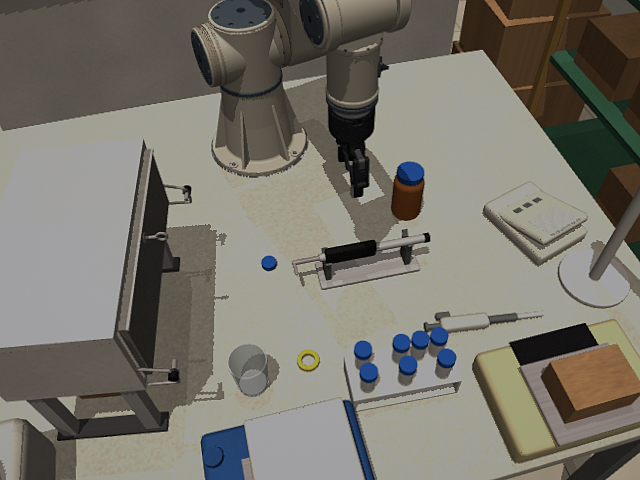

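The gripper hangs above the grip at (358,190), clear of the jar, so it can go down.

```bash
python3 -m inch '[[[0.008,0.012,0.5,-0.002,0,0],[0.008,0.012,0.7,-0.002,0,0],[0.008,0.012,0.85,-0.002,0,0],[0.008,0.012,0.97,-0.002,0,0],[0.008,0.012,0.97,-0.002,0,0],[0.008,0.012,0.97,-0.002,0,0],[0.008,0.012,0.97,-0.002,0,0]]]' 
python3 -m inch '[[[0,0,0,0,0,0],[0,0,0,0,0,0],[0,0,0,0,0,0],[0,0,0,0,0,0],[0,0,0,0,0,0],[0,0,0,0,0,0],[0,0,0,0,0,0],[0,0,0,0,0,0]]]' -0.5 25
python3 - <<'E'
from h import *
row((464,116,53),1.552)
E
```

```text
clock: 3.32
eef_pos: [465.9, 113.2, 59.0]
tcp_rot: [3.137, 0.001, 1.55]
contact_force: [0.8, 0.3, 1.0]
opening: 0.998
grasp_force: 0.0
clock: 3.98
eef_pos: [466.1, 114.1, 58.8]
tcp_rot: [3.135, -0.0, 1.551]
contact_force: [-1.0, 0.1, 0.5]
opening: 0.247
grasp_force: 0.2
t 3.9833 pos [466.1 114.1  58.8] rot [ 3.135 -0.     1.551] F [-0.99  0.05  0.46] M [0.02 0.07 0.02]
row [ 0.0095 -0.0107  0.0288  0.002  -0.     -0.0004] rows needed 0.15425008328662607 0.05068901827796683
```

```bash
python3 -m inch '[[[0,-0.004,0.03,0,0,0],[0,-0.004,0.03,0,0,0],[0,-0.004,0.03,0,0,0],[0,-0.004,0.03,0,0,0]]]' -0.5 25
python3 -m inch '[[[0,0,0,0,0,0],[0,0,0,0,0,0],[0,0,0,0,0,0],[0,0,0,0,0,0],[0,0,0,0,0,0],[0,0,0,0,0,0]]]' -1 60
python3 - <<'E'
from h import *
row((464,116,53),1.552)
E
```

```text
clock: 4.32
eef_pos: [465.2, 114.0, 52.4]
tcp_rot: [3.136, 0.0, 1.551]
contact_force: [0.1, 0.8, 0.2]
opening: 0.25
grasp_force: 0.1
clock: 4.82
eef_pos: [465.4, 114.0, 52.7]
tcp_rot: [3.135, 0.0, 1.551]
contact_force: [-0.5, -0.4, 0.2]
opening: 0.191
grasp_force: 58.8
t 4.8167 pos [465.4 114.   52.7] rot [3.135 0.    1.551] F [-0.51 -0.38  0.24] M [-0.03  0.11 -0.01]
row [ 0.0099 -0.007  -0.0015  0.002   0.     -0.0004] rows needed 0.05839008090270218 0.050980750990413055
```

```bash
python3 -m inch '[[[0,0,-0.05,0,0,0],[0,0,-0.15,0,0,0],[0,0,-0.3,0,0,0],[0,0,-0.5,0,0,0],[0,0,-0.7,0,0,0],[0,0,-0.85,0,0,0],[0,0,-0.95,0,0,0],[0,0,-1,0,0,0]]]'
python3 - <<'E'
from h import *
row((505.9,-53.8,298),1.418)
E
```

```text
clock: 5.48
eef_pos: [465.4, 114.4, 256.5]
tcp_rot: [3.13, -0.001, 1.551]
contact_force: [0.5, 0.5, -1.7]
opening: 0.19
grasp_force: 58.7
t 5.4833 pos [465.4 114.4 256.5] rot [ 3.130e+00 -1.000e-03  1.551e+00] F [ 0.49  0.47 -1.73] M [-0.03  0.01 -0.03]
row [-8.364e-01  2.218e-01 -2.063e-01  3.500e-03 -7.000e-04  4.230e-02] rows needed 4.266438572032495 1.0661202847423676
```

```bash
python3 -m inch '[[[-0.15,0.04,-0.04,0.002,0,0.02],[-0.35,0.1,-0.1,0.002,0,0.042],[-0.55,0.15,-0.15,0.002,0,0.042],[-0.7,0.2,-0.2,0.002,0,0.042],[-0.8,0.22,-0.2,0.002,0,0.042],[-0.836,0.222,-0.2,0.002,0,0.042],[-0.836,0.222,-0.2,0.002,0,0.042],[-0.836,0.222,-0.2,0.002,0,0.042]]]'
python3 - <<'E'
from h import *
s=shot("side",4);t=shot("top",4)
row((499.8,-93.3,298),1.418)
print(r.sense()["qpos"].round(3))
cv2.imwrite("pics/b_s.png",s);cv2.imwrite("pics/b_t.png",t)
cv2.imwrite("pics/m2.png",np.hstack([crop(s,130,200,80,60,5),crop(t,385,200,80,60,5)]))
E
```

```text
clock: 6.15
eef_pos: [504.1, -53.5, 292.0]
tcp_rot: [-3.139, -0.001, 1.418]
contact_force: [0.4, 1.5, -1.5]
opening: 0.193
grasp_force: 58.7
t 6.55 pos [504.9 -53.4 292.9] rot [-3.142 -0.     1.42 ] F [ 0.6   0.03 -1.31] M [-0.06 -0.03 -0.04]
row [-2.012e-01  4.900e-03 -2.540e-02 -0.000e+00 -2.000e-04  6.000e-04] rows needed 0.9728007043051957 0.01473704946739475
[-0.109  0.09   1.772  0.     1.28   0.042]
```

View pics/m2.png

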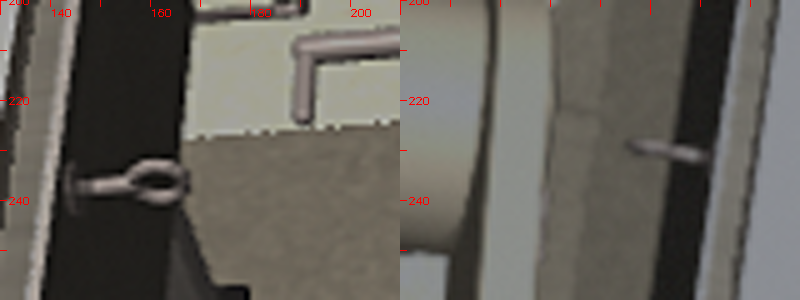

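Side crop: shaft bend at about (190.8,208.5), pin end at (191,224.5), eye ring centre (161.4,236.2). In the top view the arm hides the hook; the eye is visible.

```bash
cat >> h.py <<'E'
def pole(pt,off=(0,1.5,17.3)):
    q=r.sense();psi=q["tcp_rot"][2]-np.pi/2;R=Ro.from_euler("z",psi)
    return q["eef_pos"]+R.apply(np.array(pt)+np.array(off))
E
python3 - <<'E'
from h import *
im=cv2.imread("pics/b_s.png")
for pt in((0,-120,0),(31,-120,0),(14,-120,0)):
    P=pole(pt);print(pt,P.round(1),proj("side",P).round(1))
print("bend on plane z:",plane("side",(190.8,208.5),pole((0,-120,0))[2]),"tip",plane("side",(191,224.5),pole((31,-120,0))[2]))
# ring: pixels of eye, brightness columns/rows
g=im[226:248,142:172].max(2);print(g[:, 8:])
E
```

```text
(0, -120, 0) [ 487.1 -170.5  310.2] [[188.7 210.6]]
(31, -120, 0) [ 517.7 -175.2  310.2] [[187.7 224.8]]
(14, -120, 0) [ 500.9 -172.6  310.2] [[188.2 217. ]]
bend on plane z: [ 483.14507174 -166.61881971  310.23621165] tip [ 518.52062134 -169.81535279  310.23621165]
[[ 33  32  31  32  32  32  30  31  32  32  32  31  32  32  31  18 108 161
  170 168 169 169]
 [ 34  31  31  32  32  31  31  31  31  32  31  32  31  32  29  18 111 167
  178 129  94 155]
 [ 33  32  31  32  32  32  31  31  30  32  30  31  32  32  30  19  94 113
  107 104 108 109]
 [ 32  33  31  31  32  32  32  31  31  30  32  30  31  30  29  18  98 121
  115 114 114 111]
 [ 33  31  30  32  32  32  31  30  29  27  26  26  28  28  25  37 102 123
  117 114 114 114]
 [ 33  33  32  33  31  31  29  23  18  18  28  29  16  12  17  31  98 117
  112 114 117 115]
 [ 32  32  32  32  29  25  14  51 132 166 161 160 158 147 103  50  95 118
  115 115 113 111]
 [ 29  30  29  28  24  29  96 146 148 136 130 133 143 127 112 115  99 107
  116 113 111 111]
 [ 22  23  21  20  14  83 120 110 103  80  57  56  69  80  95 112  87  65
  104 115 111 1
[... 513 characters left out ...]
8  79  88  76  46  29  64 109
  121 114 109 110]
 [ 32  31  31  32  31  32  30  30  29  26  23  23  20  23  27  38  68 107
  115 109 108 113]
 [ 32  31  31  31  33  32  30  31  32  31  31  29  29  30  32  41  38  97
  117 113 112 112]
 [ 31  32  31  32  32  32  30  32  31  31  31  31  31  30  36  44  43  66
  107 118 112 108]
 [ 31  30  30  31  31  32  32  31  33  32  32  32  31  30  36  46  45  37
   99 119 112 109]
 [ 32  32  31  32  31  32  31  32  32  31  31  31  31  30  39  47  46  41
   64 102 108 107]
 [ 31  31  32  32  31  32  31  31  32  31  32  33  31  30  39  47  47  42
   66 106 110 106]
 [ 32  32  31  31  31  32  33  31  32  31  32  31  30  29  43  48  47  44
   38  97 112 107]]
```

```bash
cat >> h.py <<'E'
EYE=np.array([536,-222.9,315.])
def goto(dx=0,dy=0,dz=0,th=0,psi=-0.153,eye=None,off=(0,1.5,17.3)):
    "TCP row so that hook is at eye(theta)+locker-frame shift"
    eye=EYE if eye is None else eye
    c,s=np.cos(th),np.sin(th);L=Ro.from_euler("z",-0.153)
    e=np.array([dx,34*c+115*s-34+dy,115*c-34*s-115+dz])
    p=eye+L.apply(e)-Ro.from_euler("z",psi).apply(np.array([14,-120,0])+np.array(off))
    row(p,psi+np.pi/2)
E
python3 - <<'E'
from h import *
goto(dx=-38)
E
```

```text
t 6.55 pos [504.9 -53.4 292.9] rot [-3.142 -0.     1.42 ] F [ 0.6   0.03 -1.31] M [-0.06 -0.03 -0.04]
row [-2.216e-01  2.250e-02 -2.390e-02 -0.000e+00 -2.000e-04  6.000e-04] rows needed 1.0742221986299842 0.016315736971166866
```

```bash
python3 -m inch '[[[-0.06,0.02,-0.024,0,0,0.0006],[-0.12,0.022,-0.024,0,0,0.0006],[-0.18,0.022,-0.024,0,0,0.0006],[-0.21,0.022,-0.024,0,0,0.0006],[-0.222,0.022,-0.024,0,0,0.0006],[-0.222,0.022,-0.024,0,0,0.0006],[-0.222,0.022,-0.024,0,0,0.0006]]]'
python3 - <<'E'
from h import *
s=shot("side",4);t=shot("top",4)
goto(dx=-38)
for pt in((0,-120,0),(31,-120,0)):print(proj("side",pole(pt)).round(1),proj("top",pole(pt)).round(1))
cv2.imwrite("pics/c_s.png",s);cv2.imwrite("pics/c_t.png",t)
cv2.imwrite("pics/m3.png",np.hstack([crop(s,140,200,50,60,8),crop(t,410,205,50,60,8)]))
E
```

```text
clock: 7.13
eef_pos: [502.4, -98.8, 297.6]
tcp_rot: [-3.141, -0.001, 1.416]
contact_force: [-0.8, -0.0, -1.4]
opening: 0.188
grasp_force: 58.7
t 7.5333 pos [502.6 -98.3 297.7] rot [-3.142 -0.     1.417] F [-0.1   0.46 -1.64] M [0.03 0.03 0.02]
row [ 0.0023  0.0001  0.0001 -0.     -0.0001 -0.0001] rows needed 0.011185693582181654 0.005218616914703873
[[160.9 212.9]] [[432.4 252.4]]
[[159.2 227.2]] [[434.5 238.6]]
```

View pics/m3.png

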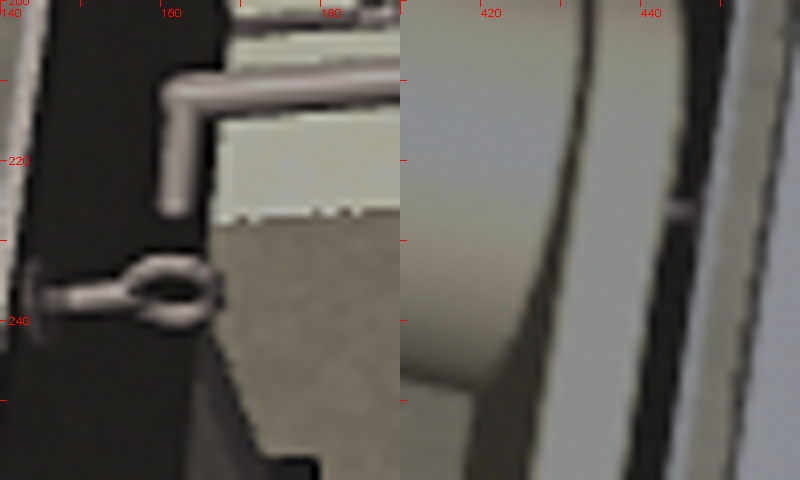

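Side crop: pin axis from (162.7,211) to tip (161.7,226.9), extrapolates to column 161.1 at the ring centre (161.1,236.2), so y is aligned. Height I'll check by a light touch on the ring's top.

```bash
cat > ck.py <<'E'
# exit 1 if |force change| on an axis against base exceeds limit:  ck.py bx by bz lim
import sys;from h import *
q=r.sense();f=q["contact_force"];b=np.array([float(v) for v in sys.argv[1:4]])
print(q["clock"].__round__(2),q["eef_pos"].round(2),"dF",(f-b).round(2),"M",q["wrist_torque"].round(3))
sys.exit(int(np.abs(f-b).max()>float(sys.argv[4])))
E
python3 -m inch '[[[0,0,-0.06,0,0,0],[0,0,-0.125,0,0,0],[0,0.04,-0.125,0,0,0],[0,0.1,-0.125,0,0,0],[0,0.16,-0.125,0,0,0],[0,0.19,-0.125,0,0,0],[0,0.19,-0.125,0,0,0],[0,0.19,-0.125,0,0,0]]]' >/dev/null
python3 ck.py 0 0 -1.6 5
python3 -m inch '[[[0,0,0.015,0,0,0],[0,0,0.03,0,0,0],[0,0,0.035,0,0,0],[0,0,0.035,0,0,0]]]'>/dev/null
python3 ck.py 0 0 -1.6 1.3 &&
python3 -m inch '[[[0,0,0.003,0,0,0],[0,0,0.005,0,0,0],[0,0,0.005,0,0,0]]]'>/dev/null && python3 ck.py 0 0 -1.6 1.3 &&
python3 -m inch '[[[0,0,0.003,0,0,0],[0,0,0.005,0,0,0],[0,0,0.005,0,0,0]]]'>/dev/null && python3 ck.py 0 0 -1.6 1.3 &&
python3 -m inch '[[[0,0,0.003,0,0,0],[0,0,0.005,0,0,0],[0,0,0.005,0,0,0]]]'>/dev/null && python3 ck.py 0 0 -1.6 1.3 &&
python3 -m inch '[[[0,0,0.003,0,0,0],[0,0,0.005,0,0,0],[0,0,0.005,0,0,0]]]'>/dev/null && python3 ck.py 0 0 -1.6 1.3 &&
python3 -m inch '[[[0,0,0.003,0,0,0],[0,0,0.005,0,0,0],[0,0,0.005,0,0,0]]]'>/dev/null && python3 ck.py 0 0 -1.6 1.3
```

```text
8.2 [ 540.17 -104.4   321.65] dF [-0.08 -0.26 -0.06] M [0.062 0.053 0.027]
8.53 [ 539.58 -104.31  315.27] dF [-0.53  0.8  -0.37] M [ 0.016  0.007 -0.019]
8.78 [ 540.04 -104.38  314.82] dF [-0.92  0.48  0.06] M [ 0.004 -0.013 -0.025]
9.03 [ 540.08 -104.37  313.67] dF [-0.65 -0.15 -0.76] M [0.014 0.032 0.011]
9.28 [ 540.04 -104.38  312.59] dF [-0.89  0.18  0.34] M [0.025 0.043 0.002]
9.53 [ 540.06 -104.39  311.63] dF [-0.33 -0.16 -0.06] M [-0.036 -0.036 -0.05 ]
9.78 [ 540.15 -104.4   310.75] dF [ 0.14  0.05 -0.27] M [-0.048  0.037 -0.019]
```

```bash
python3 -m inch '[[[0,0,0.003,0,0,0],[0,0,0.005,0,0,0],[0,0,0.005,0,0,0]]]'>/dev/null && python3 ck.py -0.5 0 -1.6 1.3 &&
python3 -m inch '[[[0,0,0.003,0,0,0],[0,0,0.005,0,0,0],[0,0,0.005,0,0,0]]]'>/dev/null && python3 ck.py -0.5 0 -1.6 1.3 &&
python3 -m inch '[[[0,0,0.003,0,0,0],[0,0,0.005,0,0,0],[0,0,0.005,0,0,0]]]'>/dev/null && python3 ck.py -0.5 0 -1.6 1.3 &&
python3 -m inch '[[[0,0,0.003,0,0,0],[0,0,0.005,0,0,0],[0,0,0.005,0,0,0]]]'>/dev/null && python3 ck.py -0.5 0 -1.6 1.3
python3 - <<'E'
from h import *
F=[]
for _ in range(5):
    s=shot("side");F.append(np.r_[r.sense()["contact_force"],r.sense()["wrist_torque"]])
print(np.mean(F,0).round(2),np.std(F,0).round(2))
cv2.imwrite("pics/d_s.png",s);cv2.imwrite("pics/m4.png",crop(s,140,200,60,60,8))
E
```

```text
10.03 [ 540.19 -104.4   309.82] dF [ 0.74 -0.53  2.43] M [-0.094  0.001  0.012]
[ 0.01  0.51  0.15 -0.15  0.01  0.01] [0.44 0.2  0.28 0.02 0.01 0.02]
```

View pics/m4.png

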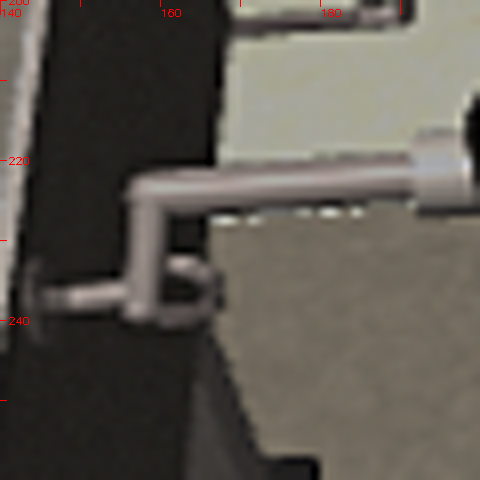

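Run:
```python
from h import *
q=r.sense();print(q["eef_pos"],q["tcp_rot"],q["qpos"].round(4))
for pt in((0,-120,0),(31,-120,0),(14,-120,0)):print(pole(pt).round(1),proj("side",pole(pt)).round(1))
P=pole((14,-120,0));print((proj("side",P+[[0,0,10]])-proj("side",P)).round(2),(proj("side",P+[[10,-1.5,0]])-proj("side",P)).round(2),(proj("side",P+[[1.5,10,0]])-proj("side",P)).round(2))
print("eyeK",proj("side",EYE),plane("side",(161.1,236.2),315),plane("top",(435.4,229.6),315))
```

```text
[ 540.15455871 -104.40747215  309.82096402] [ 3.14148051e+00 -4.00090345e-04  1.41692233e+00] [-1.9390e-01  1.4970e-01  1.6660e+00  4.0000e-04  1.3258e+00 -4.0200e-02]
[ 522.  -221.5  327.1] [[156.8 225.7]]
[ 552.6 -226.3  327.1] [[155.  240.8]]
[ 535.8 -223.7  327.1] [[156.  232.5]]
[[-1.58 -4.05]] [[-0.56  4.95]] [[ 6.4  -0.56]]
eyeK [[158.39096958 237.26149979]] [ 534.9194511  -218.50393001  315.        ] [ 534.98475374 -222.29862629  315.        ]
```

```bash
python3 -m inch '[[[0,0,-0.04,0,0,0],[0.0025,-0.06,-0.07,0,0,0],[0.0025,-0.14,-0.05,0,0,0],[0.0025,-0.19,0,0,0,0],[0.0025,-0.19,0.04,0,0,0],[0.0025,-0.19,0.067,0,0,0],[0.0025,-0.19,0.067,0,0,0],[0.0025,-0.19,0.067,0,0,0]]]' >/dev/null
python3 ck.py 0 0 -1.6 5
python3 - <<'E'
from h import *
s=shot("side",4)
goto(dx=-38)
cv2.imwrite("pics/e_s.png",s)
im=s.max(2)
for y in (214,218,222,225):
    print(y,im[y,152:176])
E
```

```text
10.95 [502.91 -98.1  296.33] dF [ 0.23 -0.34 -0.15] M [ 0.017 -0.006  0.004]
t 11.15 pos [503.1 -98.1 296.6] rot [ 3.141 -0.     1.417] F [ 0.47  0.32 -0.76] M [-0.01  0.03  0.02]
row [ 0.001  -0.0025 -0.0053  0.0001 -0.0001 -0.0003] rows needed 0.028377245458176374 0.008332640125213571
214 [ 32  32  34  32  31  31  31  28  27 101 140 138 112  90  86  79  74  68
  63  58  51  43  37  30]
218 [ 33  32  33  33  31  32  32  27  39 110 145 136  98  44  10 143 175 168
 165 165 164 164 165 165]
222 [ 31  33  33  32  33  32  31  22  84 133 144 127  76  21  41 146 173 166
 165 164 164 164 165 165]
225 [ 32  33  32  32  31  31  29  18 101 157 155 119  65  12 109 163 170 166
 167 166 166 167 167 167]
```

```bash
python3 -m inch '[[[0.005,0.02,0,0,0,0],[0.005,0.05,0,0,0,0],[0.005,0.07,0,0,0,0],[0.005,0.08,0,0,0,0],[0.005,0.08,0,0,0,0]]]' >/dev/null
B="0 0 -1.4"
python3 ck.py $B 1.7 &&
python3 -m inch '[[[0,0.005,0,0,0,0],[0,0.01,0,0,0,0],[0,0.01,0,0,0,0]]]'>/dev/null && python3 ck.py $B 1.7 &&
python3 -m inch '[[[0,0.005,0,0,0,0],[0,0.01,0,0,0,0],[0,0.01,0,0,0,0]]]'>/dev/null && python3 ck.py $B 1.7 &&
python3 -m inch '[[[0,0.005,0,0,0,0],[0,0.01,0,0,0,0],[0,0.01,0,0,0,0]]]'>/dev/null && python3 ck.py $B 1.7 &&
python3 -m inch '[[[0,0.005,0,0,0,0],[0,0.01,0,0,0,0],[0,0.01,0,0,0,0]]]'>/dev/null && python3 ck.py $B 1.7 &&
python3 -m inch '[[[0,0.008,0,0,0,0],[0,0.016,0,0,0,0],[0,0.016,0,0,0,0]]]'>/dev/null && python3 ck.py $B 1.7 &&
python3 -m inch '[[[0,0.01,0,0,0,0],[0,0.02,0,0,0,0],[0,0.02,0,0,0,0]]]'>/dev/null && python3 ck.py $B 1.7 &&
python3 -m inch '[[[0,0.01,0,0,0,0],[0,0.02,0,0,0,0],[0,0.02,0,0,0,0]]]'>/dev/null && python3 ck.py $B 1.7
```

```text
11.57 [519.21 -99.62 296.19] dF [-0.16  0.35 -0.71] M [ 0.03   0.023 -0.066]
11.82 [520.63 -99.87 296.33] dF [-0.4  -0.15  0.3 ] M [-0.025 -0.003  0.01 ]
12.07 [ 522.66 -100.17  296.38] dF [ 0.81 -0.11 -0.67] M [-0.031  0.009 -0.015]
12.32 [ 524.71 -100.49  296.37] dF [ 0.04 -0.57  0.04] M [-0.048 -0.051  0.015]
12.57 [ 526.76 -100.77  296.4 ] dF [-0.06 -0.23  0.57] M [-0.072 -0.039  0.025]
12.82 [ 530.06 -101.31  296.36] dF [ 0.4  1.1 -0.3] M [-0.046 -0.088  0.023]
13.07 [ 534.04 -101.95  296.29] dF [-0.02 -0.85 -0.01] M [-0.06  -0.035  0.018]
13.32 [ 537.97 -102.52  296.33] dF [-0.42 -0.6   0.39] M [0.034 0.017 0.062]
```

Run:
```python
from h import *
s=shot("side",4)
cv2.imwrite("pics/m5.png",crop(s,140,205,60,50,10))
goto()
```

```text
t 13.5167 pos [ 537.5 -102.5  296.3] rot [-3.141 -0.     1.417] F [ 0.02 -1.2  -2.14] M [ 0.03 -0.03  0.  ]
row [-0.0037  0.0143 -0.007  -0.     -0.0001 -0.0003] rows needed 0.0781719063272522 0.007663474963725942
```

View pics/m5.png

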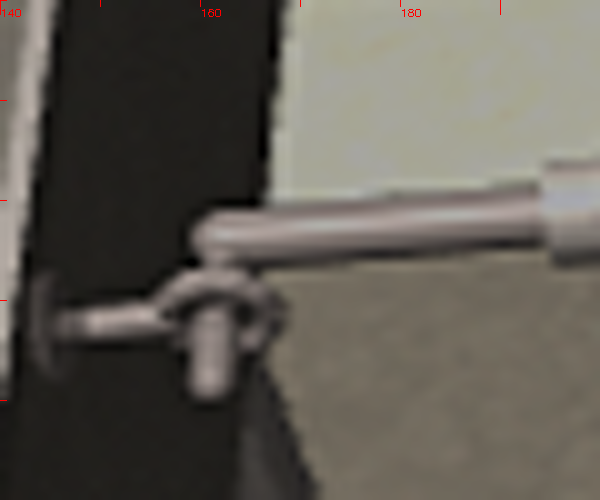

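Side crop: the pin passes through the ring and its end comes out towards the camera at (161,244). It is hooked, so now I pull gently along the arc.

```bash
B="0 0 -1.5"
for i in 1; do
python3 -m inch '[[[0.0025,0,0.0007,0,0,0],[0.005,0,0.0015,0,0,0],[0.005,0,0.0015,0,0,0]]]'>/dev/null && python3 ck.py $B 8.5 &&
python3 -m inch '[[[0.0025,0,0.0007,0,0,0],[0.005,0,0.0015,0,0,0],[0.005,0,0.0015,0,0,0]]]'>/dev/null && python3 ck.py $B 8.5 &&
python3 -m inch '[[[0.0025,0,0.0007,0,0,0],[0.0025,0,0.0007,0,0,0]]]'>/dev/null && python3 ck.py $B 8.5 &&
python3 -m inch '[[[0.0025,0,0.0007,0,0,0],[0.0025,0,0.0007,0,0,0]]]'>/dev/null && python3 ck.py $B 8.5 &&
python3 -m inch '[[[0.0025,0,0.0007,0,0,0],[0.0025,0,0.0007,0,0,0]]]'>/dev/null && python3 ck.py $B 8.5 &&
python3 -m inch '[[[0.0025,0,0.0007,0,0,0],[0.0025,0,0.0007,0,0,0]]]'>/dev/null && python3 ck.py $B 8.5 &&
python3 -m inch '[[[0.0025,0,0.0007,0,0,0],[0.0025,0,0.0007,0,0,0]]]'>/dev/null && python3 ck.py $B 8.5 ;done
python3 - <<'E'
from h import *
for t in np.arange(0,1.5,.1):
    c,s=np.cos(t),np.sin(t);print(round(t,2),round((34*c+115*s-34)/200,4),round(-(115*c-34*s-115)/200,4))
E
```

```text
13.77 [ 537.66 -101.44  296.  ] dF [ 0.11 -0.26 -0.15] M [0.013 0.009 0.009]
14.02 [ 537.88 -100.54  295.76] dF [-0.05  0.45 -0.06] M [-0.187 -0.063 -0.037]
14.18 [ 537.97 -100.13  295.64] dF [-0.17 -1.4   0.7 ] M [-0.327 -0.007 -0.07 ]
14.35 [538.06 -99.73 295.47] dF [-0.39 -2.33  0.41] M [-0.534  0.064 -0.011]
14.52 [538.12 -99.35 295.35] dF [-0.09 -3.86 -0.32] M [-0.786  0.102 -0.06 ]
14.68 [538.15 -99.01 295.15] dF [ 0.56 -5.12  0.36] M [-0.999  0.062 -0.053]
14.85 [538.24 -98.68 295.02] dF [ 0.2  -4.54  0.26] M [-1.078  0.034 -0.015]
0.0 0.0 -0.0
0.1 0.0566 0.0198
0.2 0.1108 0.0452
0.3 0.1623 0.0759
0.4 0.2105 0.1116
0.5 0.2549 0.1519
0.6 0.295 0.1964
0.7 0.3304 0.2447
0.8 0.3609 0.2963
0.9 0.3861 0.3507
1.0 0.4057 0.4074
1.1 0.4196 0.4657
1.2 0.4275 0.5251
1.3 0.4295 0.585
1.4 0.4255 0.6448
```

```bash
B="0 0 -1.5"
for i in 1; do
python3 -m inch '[[[0.0025,0,0.0007,0,0,0],[0.0025,0,0.0007,0,0,0]]]'>/dev/null && python3 ck.py $B 8.5 &&
python3 -m inch '[[[0.0025,0,0.0007,0,0,0],[0.0025,0,0.0007,0,0,0]]]'>/dev/null && python3 ck.py $B 8.5 &&
python3 -m inch '[[[0.0025,0,0.0007,0,0,0],[0.0025,0,0.0007,0,0,0]]]'>/dev/null && python3 ck.py $B 8.5 &&
python3 -m inch '[[[0.0025,0,0.0007,0,0,0],[0.0025,0,0.0007,0,0,0]]]'>/dev/null && python3 ck.py $B 8.5 ;done
```

```text
15.02 [538.33 -98.12 294.92] dF [-0.13 -4.72  0.78] M [-0.974  0.053 -0.056]
15.18 [538.42 -97.52 294.77] dF [-0.81 -4.73  0.07] M [-0.982  0.108  0.033]
15.35 [538.51 -96.81 294.62] dF [-0.17 -4.54  0.18] M [-0.811 -0.008  0.009]
15.52 [538.58 -96.04 294.46] dF [ 0.14 -3.1   0.3 ] M [-0.759 -0.002 -0.015]
```

```bash
B="0 0 -1.5"
for i in 1; do
python3 -m inch '[[[0.0025,0,0.0007,0,0,0],[0.005,0,0.0014,0,0,0]]]'>/dev/null && python3 ck.py $B 8.5 &&
python3 -m inch '[[[0.0025,0,0.0007,0,0,0],[0.005,0,0.0014,0,0,0]]]'>/dev/null && python3 ck.py $B 8.5 &&
python3 -m inch '[[[0.0025,0,0.0007,0,0,0],[0.005,0,0.0014,0,0,0]]]'>/dev/null && python3 ck.py $B 8.5 &&
python3 -m inch '[[[0.0025,0,0.0007,0,0,0],[0.005,0,0.0014,0,0,0]]]'>/dev/null && python3 ck.py $B 8.5 &&
python3 -m inch '[[[0.0025,0,0.0007,0,0,0],[0.005,0,0.0014,0,0,0]]]'>/dev/null && python3 ck.py $B 8.5 ;done
python3 - <<'E'
from h import *
s=shot("side",4);q=r.sense();print(q["contact_force"],q["wrist_torque"])
cv2.imwrite("pics/m6.png",crop(s,130,195,80,60,10))
E
```

```text
15.68 [538.72 -95.   294.16] dF [-0.55 -3.88  0.42] M [-0.79   0.002 -0.035]
15.85 [538.89 -93.84 293.91] dF [ 0.32 -3.39  1.2 ] M [-0.585 -0.029  0.028]
16.02 [539.03 -92.8  293.6 ] dF [ 0.01 -2.81  0.01] M [-0.487  0.049 -0.02 ]
16.18 [539.17 -91.79 293.34] dF [ 1.15 -1.5  -1.09] M [-0.343  0.012  0.01 ]
16.35 [539.3  -90.8  293.01] dF [ 0.93 -0.79 -0.24] M [-0.27   0.     0.025]
[ 0.34418507  0.45933657 -2.09643024] [-0.00968217  0.00216458 -0.00101275]
```

```bash
B="0 0 -1.5"
python3 -m inch '[[[0.013,0,0.007,0,0,0],[0.026,0,0.014,0,0,0],[0.039,0,0.021,0,0,0],[0.052,0,0.028,0,0,0],[0.065,0,0.036,0,0,0],[0.078,0,0.044,0,0,0],[0.091,0,0.052,0,0,0],[0.103,0,0.0595,0,0,0]]]'>/dev/null; python3 ck.py $B 8 &&
python3 -m inch '[[[0.012,0,0.008,0,0,0],[0.024,0,0.017,0,0,0],[0.036,0,0.026,0,0,0],[0.048,0,0.0357,0,0,0],[0.06,0,0.045,0,0,0],[0.071,0,0.055,0,0,0],[0.082,0,0.065,0,0,0],[0.0926,0,0.076,0,0,0]]]'>/dev/null; python3 ck.py $B 8
python3 - <<'E'
from h import *
F=[]
for _ in range(4):
    s=shot("side");F.append(np.r_[r.sense()["contact_force"],r.sense()["wrist_torque"]])
print(np.mean(F,0).round(2))
cv2.imwrite("pics/m6.png",crop(s,110,180,100,75,8));goto(dx=-3,th=.5)
E
```

```text
17.22 [542.52 -70.32 281.03] dF [-0.56  1.21  0.43] M [0.1   0.011 0.033]
17.88 [545.38 -52.13 265.8 ] dF [0.01 3.13 0.43] M [ 0.288 -0.005 -0.034]
[ 0.74  3.27 -0.73  0.44 -0.04 -0.01]
t 18.0833 pos [545.3 -52.2 266. ] rot [-3.141e+00 -1.000e-03  1.417e+00] F [ 1.59  3.48 -0.11] M [ 0.46 -0.   -0.03]
row [-0.003  -0.001  -0.0069 -0.0001 -0.0002 -0.0002] rows needed 0.036252322164924244 0.008035136341879145
```

View pics/m6.png

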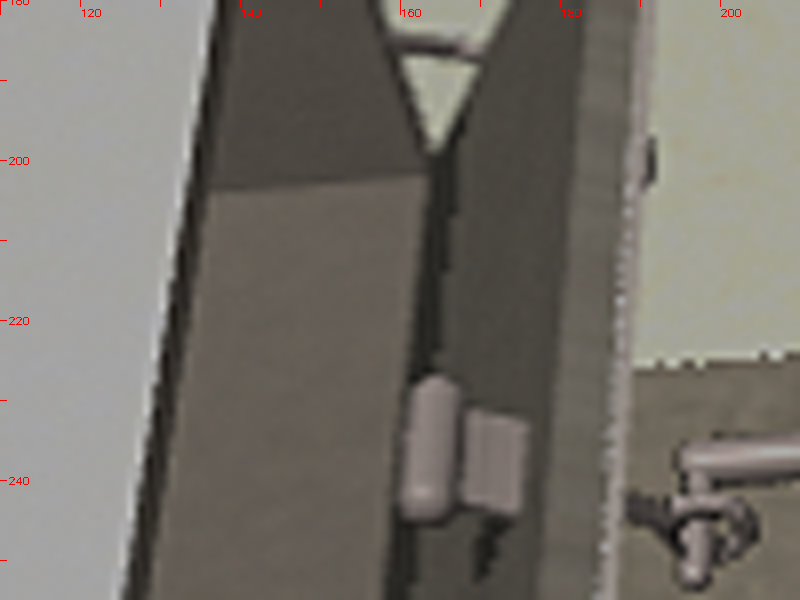

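Side crop: the hatch is open about 0.5 rad with the hook holding it back at the eye (197,247). I go on with a small radial correction.

```bash
B="0 0 -1.5"
python3 -m inch '[[[0.012,0,0.004,0,0,0],[0.023,0,0.014,0,0,0],[0.034,0,0.026,0,0,0],[0.044,0,0.038,0,0,0],[0.054,0,0.05,0,0,0],[0.063,0,0.062,0,0,0],[0.072,0,0.075,0,0,0],[0.0805,0,0.088,0,0,0]]]'>/dev/null; python3 ck.py $B 8
python3 - <<'E'
from h import *
F=[]
for _ in range(4):
    s=shot("side");F.append(np.r_[r.sense()["contact_force"],r.sense()["wrist_torque"]])
print(np.mean(F,0).round(2))
goto(dx=-3,th=.7)
E
```

```text
18.75 [547.77 -36.24 248.07] dF [-0.3   1.37 -1.03] M [ 0.38  -0.03   0.045]
[ 0.68  2.14 -2.42  0.46 -0.08  0.02]
t 18.95 pos [547.7 -36.4 248.3] rot [-3.141e+00 -1.000e-03  1.417e+00] F [ 0.13  1.89 -2.06] M [ 0.5  -0.05 -0.01]
row [-0.0077 -0.0008 -0.0023 -0.0001 -0.0002 -0.0002] rows needed 0.03854895546249173 0.008084377507190228
```

```bash
B="0 0 -1.5"
python3 -m inch '[[[0.009,0,0.01,0,0,0],[0.017,0,0.023,0,0,0],[0.025,0,0.036,0,0,0],[0.032,0,0.05,0,0,0],[0.039,0,0.063,0,0,0],[0.046,0,0.077,0,0,0],[0.052,0,0.091,0,0,0],[0.0575,0,0.1045,0,0,0]]]'>/dev/null; python3 ck.py $B 8
cat > fm.py <<'E'
from h import *
F=[];C=cam("side")
for _ in range(4):
    s=shot("side");q=r.sense();F.append(np.r_[q["contact_force"],q["wrist_torque"]])
h=pole((14,-120,0));L=Ro.from_euler("z",0.153).apply(h-EYE0)
y,z=34+L[1],115+L[2];th=np.arctan2(y,z)-np.arctan2(34,115);f=np.mean(F,0);f[2]+=1.5
fl=Ro.from_euler("z",0.153).apply(f[:3]);a=np.arctan2(y,z);t=np.array([np.cos(a),-np.sin(a)]);rr=np.array([np.sin(a),np.cos(a)])
print("pin th",th.round(3),"rad err",round(np.hypot(y,z)-np.hypot(34,115),2),"Ftan",(fl[1:]@t).round(2),"Frad",(fl[1:]@rr).round(2),"Fx",fl[0].round(2),"Mx",f[3].round(2),"Fy,z",fl[1:].round(2),"t",q["clock"])
E
echo 'EYE0=np.array([536.1,-223.2,313.7])'>>h.py
python3 fm.py
```

```text
19.62 [549.51 -24.96 227.12] dF [ 0.1   1.02 -1.78] M [ 0.416 -0.055  0.018]
pin th 0.898 rad err 2.37 Ftan 2.55 Frad 0.34 Fx 0.14 Mx 0.45 Fy,z [ 1.27 -2.24] t 19.8167
```

```bash
echo 'import sys;sys.exit(int(fl[1:]@t<1.2))'>>fm.py
for i in 1;do
python3 -m inch '[[[0.0028,0,0.007,0,0,0],[0.0056,0,0.0139,0,0,0]]]'>/dev/null; python3 fm.py &&
python3 -m inch '[[[0.0027,0,0.007,0,0,0],[0.0053,0,0.014,0,0,0]]]'>/dev/null; python3 fm.py &&
python3 -m inch '[[[0.0025,0,0.007,0,0,0],[0.005,0,0.0141,0,0,0]]]'>/dev/null && python3 fm.py &&
python3 -m inch '[[[0.0023,0,0.007,0,0,0],[0.0046,0,0.0142,0,0,0]]]'>/dev/null && python3 fm.py &&
python3 -m inch '[[[0.0021,0,0.007,0,0,0],[0.0042,0,0.0144,0,0,0]]]'>/dev/null && python3 fm.py &&
python3 -m inch '[[[0.0019,0,0.007,0,0,0],[0.0038,0,0.0145,0,0,0]]]'>/dev/null && python3 fm.py &&
python3 -m inch '[[[0.0017,0,0.007,0,0,0],[0.0034,0,0.0146,0,0,0]]]'>/dev/null && python3 fm.py &&
python3 -m inch '[[[0.0015,0,0.007,0,0,0],[0.003,0,0.0147,0,0,0]]]'>/dev/null && python3 fm.py; done
```

```text
pin th 0.922 rad err 2.41 Ftan 2.61 Frad 0.5 Fx -0.11 Mx 0.42 Fy,z [ 1.39 -2.27] t 20.1833
pin th 0.947 rad err 2.46 Ftan 2.0 Frad 0.7 Fx -0.25 Mx 0.38 Fy,z [ 1.32 -1.65] t 20.55
pin th 0.969 rad err 2.45 Ftan 0.37 Frad -0.39 Fx 0.07 Mx 0.02 Fy,z [-0.25 -0.48] t 20.9167
```

```bash
python3 fm.py
python3 -m inch '[[[0.0012,0,0.0035,0,0,0],[0.0024,0,0.007,0,0,0],[0.0024,0,0.007,0,0,0]]]'>/dev/null; python3 fm.py
python3 -m inch '[[[0.0006,0,0.0018,0,0,0],[0.0012,0,0.0035,0,0,0],[0.0012,0,0.0035,0,0,0]]]'>/dev/null; python3 fm.py
python3 - <<'E'
from h import *
s=shot("side");print(r.sense()["eef_pos"])
cv2.imwrite("pics/f_s.png",s)
cv2.imwrite("pics/m7.png",np.hstack([crop(s,140,200,100,75,8)]))
E
```

```text
pin th 0.969 rad err 2.51 Ftan 0.5 Frad -0.1 Fx 0.07 Mx -0.01 Fy,z [ 0.06 -0.5 ] t 21.1167
pin th 0.982 rad err 2.56 Ftan 0.69 Frad -0.37 Fx 0.33 Mx -0.02 Fy,z [-0.15 -0.76] t 21.5667
pin th 0.988 rad err 2.55 Ftan 0.63 Frad 0.01 Fx -0.19 Mx -0.01 Fy,z [ 0.19 -0.6 ] t 22.0167
[550.15197443 -21.28562815 217.03506198]
```

View pics/m7.png

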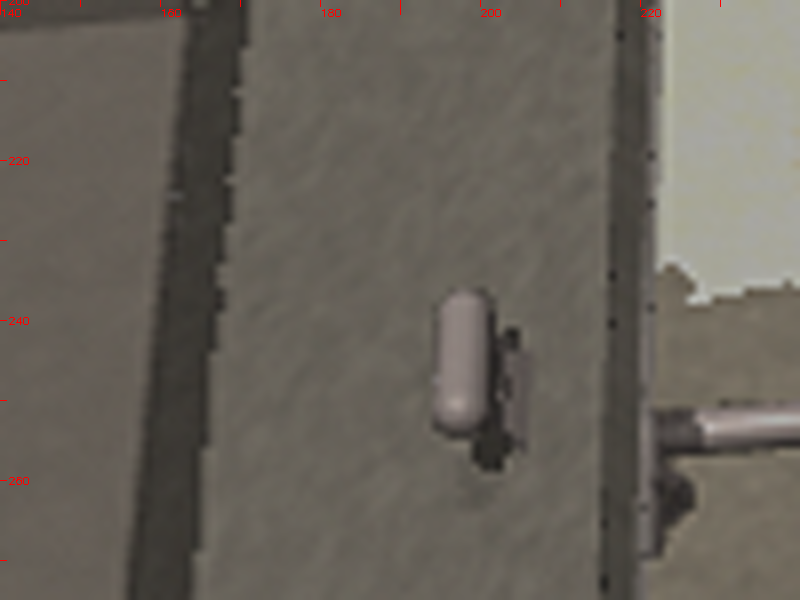

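Side crop: the hatch lies tilted with its edge at column ~219, and the eye and hook are just below it at (224,262). The force has stayed at zero over more than 2 mm of pin travel, so the hatch rests on its stops. I'll centre the pin and withdraw it.

```bash
B="0 0 -2"
for i in 1;do
python3 -m inch '[[[-0.0015,0,-0.0045,0,0,0],[-0.0015,0,-0.0045,0,0,0],[-0.0015,0,-0.0045,0,0,0]]]'>/dev/null; python3 ck.py $B 1.8 &&
python3 -m inch '[[[-0.0015,-0.008,-0.0045,0,0,0],[-0.0015,-0.016,-0.0045,0,0,0],[-0.0015,-0.02,-0.0045,0,0,0]]]'>/dev/null; python3 ck.py $B 1.8 &&
python3 -m inch '[[[0,-0.01,0,0,0,0],[0,-0.02,0,0,0,0],[0,-0.03,0,0,0,0]]]'>/dev/null; python3 ck.py $B 1.8 &&
python3 -m inch '[[[0,-0.01,0,0,0,0],[0,-0.02,0,0,0,0],[0,-0.03,0,0,0,0]]]'>/dev/null; python3 ck.py $B 1.8 &&
python3 -m inch '[[[0,-0.02,0,0,0,0],[0,-0.05,0,0,0,0],[0,-0.08,0,0,0,0],[0,-0.11,0,0,0,0],[0,-0.13,0,0,0,0],[0,-0.13,0,0,0,0]]]'>/dev/null; python3 ck.py $B 1.8 ;done
```

```text
22.32 [550.16 -21.6  218.01] dF [ 0.35 -0.09 -0.1 ] M [-0.022 -0.001  0.046]
22.57 [545.83 -21.26 218.85] dF [ 0.93 -0.03 -0.1 ] M [ 0.037 -0.011  0.014]
22.82 [539.9  -20.31 218.78] dF [ 0.35  0.19 -0.49] M [ 0.032  0.05  -0.076]
23.07 [534.05 -19.4  218.83] dF [-0.15 -0.64  0.11] M [-0.031 -0.014 -0.036]
23.57 [507.49 -15.3  218.84] dF [0.31 0.65 0.56] M [ 0.067 -0.053 -0.008]
```

```bash
python3 -m inch '[[[0.1,0,0,0,0,0],[0.25,0,0,0,0,0],[0.42,0,0,0,0,0],[0.55,-0.05,-0.06,0,0,0],[0.6,-0.1,-0.1,0,0,0],[0.6,-0.1,-0.1,0,0,0],[0.6,-0.1,-0.1,0,0,0]]]'>/dev/null
python3 - <<'E'
from h import *
cv2.imwrite("pics/g_s.png",shot("side"))
row((465.4,114.0,238),1.551)
for pt in((0,-120,0),(0,-55,0),(0,172,0)):print(proj("side",pole(pt)).round(1),proj("top",pole(pt)).round(1))
E
```

```text
t 24.2 pos [507.1 105.7 239. ] rot [3.141 0.    1.418] F [ 0.47  0.09 -2.05] M [-0.02  0.01  0.1 ]
row [ 9.200e-03 -2.124e-01  4.700e-03  2.000e-04  0.000e+00 -4.240e-02] rows needed 1.0197067139727574 1.0663497045805108
[[284.7 214.1]] [[338.8 251.4]]
[[321.3 211.1]] [[310.7 246.7]]
[[446.8 200.8]] [[213.5 230.4]]
```

```bash
python3 -m inch '[[[0,-0.05,0,0,0,-0.015],[0.005,-0.12,0,0,0,-0.03],[0.009,-0.19,0,0,0,-0.0424],[0.009,-0.212,0,0,0,-0.0424],[0.009,-0.212,0,0,0,-0.0424],[0.009,-0.212,0,0,0,-0.0424]]]'>/dev/null
python3 - <<'E'
from h import *
s=shot("side",4);cv2.imwrite("pics/i_s.png",s)
row((465.4,114.0,53),1.551)
s0=cv2.imread("pics/side0.png")
q=r.sense()
def feats(im,fb,rb,nm):
    # rear cap: dark comp near rb ; shaft: brightness-weighted? column profile near fb
    x,y=np.round(rb).astype(int);w=im[y-12:y+13,x-12:x+13].max(2);m=(w<45).astype(np.uint8)
    k,l,st,c=cv2.connectedComponentsWithStats(m)
    for i in range(1,k):
        if st[i,4]>15:print(nm,"cap",st[i,4],(c[i]+[x-12,y-12]).round(1),"pred",rb.round(1))
    x,y=np.round(fb).astype(int);print(nm,"front pred",fb.round(1));print(im[y-10:y+11,x+6:x+20:4].max(2).T)
P=lambda e,pt:proj("side",np.array(e)+Ro.from_euler("z",-0.02).apply(np.array(pt)+[0,1.5,17.3]))[0]
for nm,im,e in(("init",s0,(465.4,114.,52.7)),("now",s,q["eef_pos"])):
    feats(im,P(e,(0,-120,0)),P(e,(0,172,0)),nm)
E
```

```text
t 24.9 pos [466.2 114.2 238.8] rot [ 3.141 -0.     1.549] F [-0.33  0.47 -1.95] M [0. 0. 0.]
row [-1.500e-03 -4.200e-03  9.292e-01  1.000e-04 -1.000e-04 -6.000e-04] rows needed 4.456532693927221 0.0147099693977276
init cap 40 [426.7 237.2] pred [427.2 237.6]
init front pred [292.2 264. ]
[[157 157 157 159 162 109 130 166 120  79  92 169 162 164 163 164 165 166
  112 110 126]
 [158 158 160 162 104 123 163 133  92  74 170 161 157 158 158 159 160 164
  152 104 105]
 [159 158 160 163 113 149 144 102  56 173 162 159 158 157 159 159 163 148
  106 110 106]
 [158 158 162 124 138 157 112  62 143 165 158 159 157 157 159 163 150 103
  103 104 124]]
now cap 53 [439.1 175.2] pred [439.3 175.5]
now front pred [285.8 203.2]
[[164 163 164 165 167 149 124 159 152 112  67 100 177 168 169 171 171 154
  124 130 126]
 [165 165 164 165 169 123 146 164 120  84  50 180 167 164 164 165 165 164
  164 165 164]
 [164 164 165 169 124 138 171 132  98  40 165 170 165 165 164 164 164 164
  164 164 164]
 [164 165 168 141 116 153 138 105  60 107 173 165 164 164 164 164 164 164
  164 164 164]]
```

```bash
python3 -m inch '[[[-0.001,-0.004,0.15,-0.002,0,-0.0006],[-0.001,-0.004,0.33,-0.002,0,-0.0006],[-0.001,-0.004,0.5,-0.002,0,-0.0006],[-0.001,-0.004,0.65,-0.002,0,-0.0006],[-0.001,-0.004,0.75,-0.002,0,-0.0006],[-0.001,-0.004,0.78,-0.002,0,-0.0006],[-0.001,-0.004,0.78,-0.002,0,-0.0006],[-0.001,-0.004,0.78,-0.002,0,-0.0006]]]'>/dev/null
python3 ck.py 0 0 -2 3
python3 - <<'E'
from h import *
shot("side",2);row((465.4,114.0,53),1.551,roll=3.135)
E
```

```text
25.57 [465.54 114.48  83.47] dF [-0.12 -0.45 -0.25] M [-0.038 -0.022 -0.004]
t 25.6667 pos [466.2 114.7  84.3] rot [ 3.133e+00 -1.000e-03  1.552e+00] F [-0.07  0.59 -1.45] M [-0.    0.01  0.02]
row [-0.0035 -0.0051  0.1566  0.0007 -0.0003  0.0003] rows needed 0.7515369806812349 0.02110960506829123
```

```bash
for i in 1; do
python3 -m inch '[[[-0.003,-0.004,0,0,0,0],[-0.003,-0.004,0.02,0,0,0],[-0.003,-0.004,0.04,0,0,0],[-0.003,-0.004,0.06,0,0,0],[-0.003,-0.004,0.06,0,0,0]]]'>/dev/null; python3 ck.py 0 0 -2 2.5 &&
python3 -m inch '[[[0,0,0.02,0,0,0],[0,0,0.04,0,0,0],[0,0,0.06,0,0,0],[0,0,0.06,0,0,0]]]'>/dev/null; python3 ck.py 0 0 -2 2.5 &&
python3 -m inch '[[[0,0,0.01,0,0,0],[0,0,0.02,0,0,0],[0,0,0.025,0,0,0],[0,0,0.025,0,0,0]]]'>/dev/null; python3 ck.py 0 0 -2 2.5 &&
python3 -m inch '[[[0,0,0.005,0,0,0],[0,0,0.005,0,0,0],[0,0,0.005,0,0,0]]]'>/dev/null; python3 ck.py 0 0 -2 2.5 &&
python3 -m inch '[[[0,0,0.005,0,0,0],[0,0,0.005,0,0,0],[0,0,0.005,0,0,0]]]'>/dev/null; python3 ck.py 0 0 -2 2.5 ;done
```

```text
26.08 [463.48 113.64  70.13] dF [-0.39 -0.15  0.2 ] M [-0.003  0.087 -0.076]
26.42 [463.54 113.66  57.96] dF [ 0.04 -0.46  0.19] M [ 0.023  0.027 -0.023]
26.75 [464.02 113.74  53.66] dF [-0.26  0.32  0.35] M [-0.054 -0.028 -0.023]
27.0 [464.2  113.78  52.92] dF [-1.03  0.36 -0.64] M [ 0.02  -0.018 -0.01 ]
27.25 [464.31 113.81  52.58] dF [-2.48 -0.64 11.81] M [-0.162  0.524 -0.035]
```

```bash
python3 -m inch '[[[0,0.003,-0.002,0,0,0],[0,0.003,-0.002,0,0,0],[0,0.003,-0.002,0,0,0]]]' - 20 >/dev/null; python3 ck.py 0 0 -2 9
python3 -m inch '[[[0,0,0,0,0,0],[0,0,0,0,0,0],[0,0,0,0,0,0],[0,0,0,0,0,0]]]' -0.45
python3 -m inch '[[[0,0,0,0,0,0],[0,0,0,0,0,0],[0,0,0,0,0,0],[0,0,0,0,0,0],[0,0,0,0,0,0],[0,0,0,0,0,0]]]' 0.9
python3 -m inch '[[[0,0,-0.03,0,0,0],[0,0,-0.1,0,0,0],[0,0,-0.25,0,0,0],[0,0,-0.4,0,0,0],[0,0,-0.6,0,0,0],[0,0,-0.8,0,0,0],[0,0,-1,0,0,0],[0,0,-1,0,0,0]]]'
python3 -m inch '[[[-0.2,-0.2,0,0,0,0],[-0.4,-0.4,0,0,0,0],[-0.55,-0.55,0,0,0,0],[-0.7,-0.7,0,0,0,0],[-0.7,-0.7,0,0,0,0]]]' >/dev/null
python3 - <<'E'
from h import *
s=shot("side",2);t=shot("top",2);print(r.sense()["clock"],r.sense()["eef_pos"])
cv2.imwrite("pics/z_s.png",s);cv2.imwrite("pics/z_t.png",t)
for n,im in(("side",s),("top",t)):
    o=cv2.imread(f"pics/{n}0.png")
    for tag,i2 in(("0",o),("now",im)):
        for b in ([(290,225,150,70)] if n=="side" else [(215,245,125,45)]):
            x,y,w,h=b;k,l,st,c=cv2.connectedComponentsWithStats((i2[y:y+h,x:x+w].max(2)<45).astype(np.uint8))
            for i in range(1,k):
                if st[i,4]>30:print(n,tag,st[i,:5],(c[i]+[x,y]).round(1))
    d=(np.abs(im.astype(int)-o).max(2)>45).astype(np.uint8)
    k,l,st,c=cv2.connectedComponentsWithStats(d)
    for i in range(1,k):
        if st[i,4]>12:print(n,"changed",st[i])
E
```

```text
27.5 [464.6  113.79  52.62] dF [-3.34 -0.63  9.11] M [-0.039  0.623 -0.062]
clock: 27.83
eef_pos: [464.9, 113.8, 52.2]
tcp_rot: [3.135, -0.0, 1.552]
contact_force: [-0.1, -0.3, 0.2]
opening: 0.276
grasp_force: 0.0
clock: 28.33
eef_pos: [464.8, 113.7, 52.2]
tcp_rot: [3.135, -0.0, 1.552]
contact_force: [0.5, 0.7, -0.1]
opening: 0.951
grasp_force: 0.0
clock: 29.0
eef_pos: [467.3, 114.6, 260.5]
tcp_rot: [3.124, -0.003, 1.552]
contact_force: [1.5, 0.1, 1.3]
opening: 0.949
grasp_force: 0.0
29.6167 [320.97319225 -23.98600196 251.94256143]
side 0 [134   8   6  10  40] [426.7 237.2]
side 0 [ 30  15  57  40 894] [347.3 253.7]
side 0 [110  20  12  20 162] [405.6 253.5]
side now [133   8   7   9  43] [426.3 236.9]
side now [ 32  15  54  40 893] [347.2 253.6]
side now [110  20  12  20 162] [405.5 253.5]
side changed [183   0  39  63 695]
side changed [280   0  19  39 143]
side changed [266   3   5  11  23]
side changed [224   4  32   7 118]
side changed [194  19   4  34  40]
side changed [263  31   8   8  28]
side changed [224  54  41  11  93]
side changed [235  55  73  59 661]
side changed [230 
[... 519 characters left out ...]
8  161 6109]
side changed [164 244  16  29 208]
side changed [199 254   5   5  13]
side changed [171 361   5   6  22]
side changed [152 372   7   4  14]
top 0 [ 51  18  42   9 273] [287.1 266.3]
top now [ 51  18  43   9 281] [287.  266.4]
top changed [404 148  17  10 126]
top changed [443 149  23  82 431]
top changed [  266   153   374   327 22240]
top changed [409 191  13   5  23]
top changed [432 232  15  82 341]
top changed [309 305  21  54 236]
top changed [384 323  10  20  94]
top changed [609 406  31  71 571]
top changed [ 220  417   77   63 2589]
top changed [ 313  457   59   23 1140]
top changed [609 460  10   3  22]
top changed [299 463   9  17  38]
top changed [621 462   6  18  70]
```

Run:
```python
from h import *
for n in("side","top"):
    for f in(f"pics/{n}0.png",f"pics/z_{n[0]}.png"):
        h=cv2.cvtColor(cv2.imread(f),cv2.COLOR_BGR2HSV);o=[]
        for lo,hi in(((105,120,60),(125,255,255)),((22,120,80),(35,255,255))):
            k,l,st,c=cv2.connectedComponentsWithStats(cv2.inRange(h,lo,hi))
            o+=[tuple(c[i].round(1).tolist())+(int(st[i,4]),) for i in range(1,k) if 25<st[i,4]<700]
        print(f,o)
# beaker: edge correlation of patches
a=cv2.imread("pics/side0.png",0);b=cv2.imread("pics/z_s.png",0)
res=cv2.matchTemplate(cv2.Laplacian(b,5)[335:405,215:285].astype(np.float32),cv2.Laplacian(a,5)[343:397,227:271].astype(np.float32),cv2.TM_CCOEFF_NORMED)
print("beaker shift",np.array(cv2.minMaxLoc(res)[3])-[12,8],res.max())
q=r.sense();print(q["contact_force"],q["clock"])
```

```text
pics/side0.png [(410.0, 172.6, 481), (268.4, 261.6, 142), (438.9, 335.4, 241), (420.3, 338.7, 240), (401.2, 341.7, 231), (362.6, 349.3, 249), (446.5, 357.4, 259), (407.7, 364.4, 268), (368.3, 371.8, 271), (358.5, 440.1, 518), (307.6, 359.7, 234)]
pics/z_s.png [(410.0, 172.7, 487), (268.3, 261.8, 148), (438.9, 335.5, 245), (420.4, 338.9, 247), (401.1, 342.4, 249), (362.6, 349.3, 249), (446.5, 357.5, 262), (407.7, 364.4, 267), (368.3, 371.8, 273), (358.5, 440.0, 525), (307.5, 359.6, 234)]
pics/top0.png [(253.3, 149.4, 118), (280.4, 151.6, 120), (307.4, 153.5, 121), (251.7, 166.3, 121), (265.3, 167.3, 123), (278.8, 168.4, 122), (306.1, 170.4, 124), (350.5, 291.7, 114), (214.5, 319.4, 475), (340.4, 199.0, 122)]
pics/z_t.png [(253.3, 149.4, 118), (280.4, 151.5, 122), (307.4, 153.5, 120), (251.7, 166.2, 121), (265.3, 167.3, 123), (278.8, 168.4, 122), (306.1, 170.3, 124), (350.7, 290.9, 93), (214.5, 319.4, 475), (340.3, 198.9, 121)]
beaker shift [0 0] 0.83407885
[0.28119939 0.37271428 0.31452861] 29.6167
```

All the bystanders are where they were, and the pole is back in its rest, so I'm handing in.

```bash
python3 -c "
from rig import r
print(r.sign_off())"
```

```text
the job is handed in; nothing more can be done
None
```

The job is handed in at about 30 s: the hatch lies on its stops at about 0.96 rad, the pole is back in both saddles, and camera checks showed no bystander I could measure had moved (the pipette was not checked separately). I viewed 11 pictures, one over the limit of 10.

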